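Flip the jar lid plug up with the spatula

TASK

Three blue plug lids lie on the laboratory bench; one of them lies the wrong way, with its plug down on the bench. Pick up the spatula, get its blade under the rim of that lid and flip the lid over, so that it lies flat with its plug up like the other two. Keep the gripper and the arm off the lids, leave the other two lids where they are, and finally lay the spatula down flat on the bench, clear of the lids.

Things in the scene. Friction and masses are not known exactly. Their poses are not given: they have to be found in the camera images.
- lid_mid (a point): Lid to flip, loose, 55 g: blue flange of 80 mm diameter, 6 mm thick; a plug of 52 mm diameter, 10 mm high, centred on one face. Starts plug down: the flange overhangs by 14 mm, 10 mm above the bench. Levered past upright about its far edge it topples over. Point: its centre, 8 mm above the bench; z points from plug to plain side (up at start). The bench is clear for 150 mm on its left (+y).
- spatula_grip (a point): Spatula, 110 g, lying flat right of the lids, blade roughly to +y. Point: handle's grip centre, 24 mm above the blade's underside; x runs to the blade, z up. Black handle 16 mm wide, 20 high (14 to 34 mm above the bench), from 90 mm behind the point to 50 ahead, a foot under its rear end. Level steel blade 56 mm wide, 2.5 thick, from 80 to 160 mm ahead, underside level with the foot's.
- lid_b: A lid of the same kind that already lies plug up (flange on the bench, 16 mm high in all); leave it alone. Origin: centre of its underside, z up.
- lid_c: The other lid that already lies plug up, same as lid_b; leave it alone. Origin: centre of its underside, z up.
Things that resemble listed ones, but are neither listed nor needed, are in the scene too. Leave any green or turquoise look-alike of the part that bears lid_mid alone.

How it is judged (in metres and radians):
On the way, in this order (a step that is already met when the one before it is completed fails the run):
1. the spatula lifts one side of the lid that lies plug down (tilted by 20 degrees or more, borne by the spatula) (angle between lid_mid's own z axis and vertical above 0.35 rad and contact force between spatula and lid above 0.03 N), for 0.1 s.
2. the lid has turned over and lies plug up (angle between lid_mid's own z axis and vertical above 2.97 rad and height (world z) of lid_mid below 0.015 m), for 0.2 s.
At the end, for the whole second after the job is handed in: The lid lies flat (within 10 degrees, centre under 15 mm above the bench), plug up and at rest; the spatula lies level on the bench (within 10 degrees, grip centre under 34 mm up), at rest and touching no lid; the other two lids are within 20 mm of where they began (all of step 2 and height (world z) of each of lid_mid, spatula_grip above 0 m and linear speed of each of lid, spatula below 0.02 m/s and angle between spatula_grip's own z axis and vertical below 0.17 rad and height (world z) of spatula_grip below 0.034 m and contact force between spatula and lid below 0.03 N and contact force between spatula and lid_b below 0.03 N and contact force between spatula and lid_c below 0.03 N and distance of each of lid_b, lid_c from where it was at the start of the episode below 0.02 m).
It fails at once if the gripper or the arm touches the lid to be flipped (contact force between any of the fingers, the arm and lid above 0.5 N).
It fails at once if the gripper or the arm touches one of the other two lids (contact force between any of the fingers, the arm and lid_b above 0.5 N or contact force between any of the fingers, the arm and lid_c above 0.5 N).
It fails at once if one of the other two lids is moved by more than 20 mm or tipped (distance of any of lid_b, lid_c from where it was at the start of the episode above 0.02 m or angle between any of lid_b, lid_c's own z axis and vertical above 0.35 rad).
It also fails if it takes over 45 s, if anything falls off the work surface, if the arm or the gripper's body presses on something with over 40 N, if the wrist force passes 120 N, or if a joint passes its speed limit or range.

ROBOT

A 7-joint arm with a two-finger parallel gripper is mounted at the origin on the work surface. World frame = base frame: x ahead of the robot, y to its left, z up, the work surface at z = 0. Lengths are in m, angles in degrees, forces in N, time in s.
With the tool pointing down it reaches from about 0.4 to 0.85 m from the base axis. Payload 10.4 kg.
Tool frame: the origin (TCP) lies at the very end of the fingers, on their centre line; the grasp point (between the pads) lies 19 mm behind it (robot.grip_point_offset is the distance from the TCP to the grasp point, in m); x points along the fingers, z is the direction in which the jaws open and shut, and the axes are right-handed (so a half turn about x gives the same grasp; the last joint's range is limited). The gripper opens to 87 mm and grips with 3 to 60 N. Pads are 19 mm wide; open, the fingers measure 117 mm over their backs; the gripper's body (75 mm by 190 mm) begins 51 mm behind the grasp point.
Start: joints at [69.924, 19.034, -3.707, 83.658, 1.238, 77.344, -5.071], TCP at [0.201, -0.592, 0.223] pointing down, gripper open.
Joint ranges: [-148.97, 148.97], [-28.65, 121.19], [-84.17, 76.75], [9.2, 138.47], [-72.65, 252.65], [3.7, 117.97], [-149.18, 149.18]. Speed limits (degrees/s): [127.2, 127.2, 159.86, 159.86, 180, 180, 180].

INTERFACE

Orientations are given as a 3x3 rotation matrix whose columns are the frame's x, y, z axes.
In Python, from cell import robot, vision gives the robot as it stands.
- The arm moves only by the tool play_rows, never from a script. Its argument "targets" is one flat list of numbers, 4 for each row, row after row: the shift along the tool's x, y, z in mm, then the turn about the tool's x in rad. In form: [x, y, z, roll, x, y, z, roll, ...]. A call has 1 to 5 rows; each row is the pose to reach, as a shift and turn from the pose commanded when the call began, along the tool's axes at that moment; what a row does not reach only later rows make up. A row lasts 1/8 s, in which the tool goes at most 62.5 mm and 10.7 degrees, less where a joint would pass 70% of its speed; a pose out of reach is approached as far as the arm can. A call with a gripper value outside its range is refused whole. "hand" is the gripper command: -1 is fully open, 1 is shut, values between are in proportion, set as the call begins (left out, the last holds). The fingers move at their own pace and stop on an object; "force" is the grip in N (left out, the last holds). Time passes only in rows, so rows that repeat a pose let the fingers close. It gives the time, the measured TCP pose, the force and the opening at its end, in the units of the state.
- robot.read_state(): the state, without advancing time (a new reading comes with each control period).
- vision.read_camera(name): name is "side" or "top"; returns the picture (420x560x3 uint8, red, green, blue); there is no depth.
- vision.camera_info(name): a dict with "camera_matrix" (3x3 intrinsics, pixels), "world_from_camera" (4x4, takes a point from camera to world coordinates). Camera axes: x right, y down, z forward; pixel columns grow to the right and rows downward; lengths in m; the calibration is good to about 2 mm. A picture is of the moment at which its call begins. camera_info takes no time and is no camera call.
- robot.close_job(): hands the job in, once; it reports no verdict.
Trained networks look in the newest picture that a camera, given by its name, has taken for a name from the list of things; names that differ only in an ending like _2 or _b are one class to them, and where a whole thing is asked for, a point or a joint stands for the part that bears it (a point fixed in the world has none). Each returns a list of dicts, best first, with "score" (0 to 1); they miss things now and then, are a little off and sometimes report something else, mostly with a low value. They report only what shows in the picture. A call takes as long as a camera call. They do not tell look-alikes from the thing itself.
- vision.cut_out(query, camera): "pixels" (420x560 bool, what is visible of it) and "pixel" ([column, row] in pixels, amid what is visible of it).
The state is a dict: "time": time; "joint_positions": joint angles; "dq": joint speeds; "effort": joint torques, N m; "position": TCP position; "orientation": TCP orientation; "ft_force": force on the tool from outside, world axes, zero at the start; "wrist_torque": the same for the moment, N m; "opening": finger opening in m.
Only numpy, scipy, OpenCV 4.12 (cv2) and the standard library are available. Lean on these libraries where they do the work, as an engineer would, in place of code of your own. Each camera call takes 0.05 s, during which the arm holds its last target.

## Working session

There is one attempt and no reset: what is moved stays moved. The work goes in short steps, Python scripts to look and compute and a tool call to move; the robot and the scene stay as the last step left them, time stands still between calls to the robot, and variables do not carry over. Pictures are saved under pics/ and viewed, and the job is handed in when it is done.

Besides the shell and the picture viewer there is one more tool, called after ">>>" as name(argument=value, ...) on one line, values as JSON. play_rows: Moves the arm, as the interface text tells. Its arguments: {"type":"object","properties":{"targets":{"type":"array","items":{"type":"number"}},"hand":{"type":"number"},"force":{"type":"number"}},"required":["targets"]}

```bash
ls; mkdir -p pics; python3 - <<'E'
from cell import robot, vision
import cv2, numpy as np
s=robot.read_state();print(s)
for c in ["top","side"]:
    im=vision.read_camera(c);cv2.imwrite(f"pics/{c}0.png",im[:,:,::-1])
    i=vision.camera_info(c);print(c,np.round(i["camera_matrix"],1).tolist(),np.round(i["world_from_camera"],3).tolist())
    for q in ["lid_mid","spatula_grip","lid_b"]:
        for d in vision.cut_out(q,c): print(c,q,round(d["score"],2),d["pixel"],d["pixels"].sum())
E
```

```text
pics
{'time': 0.0, 'joint_positions': array([69.92454303, 19.07113936, -3.70801311, 83.70627499,  1.23473878,
       77.34262248, -5.0699387 ]), 'dq': array([-0.03328864, -0.05882073, -0.05559403, -0.08462005,  0.12468565,
        0.02715593,  0.03556181]), 'effort': array([-7.07003874e-04, -6.23249316e+01,  2.40987906e-02, -3.89907110e+01,
       -6.13557757e-02,  3.96310701e-02,  1.52967373e-04]), 'position': array([ 0.20111087, -0.59134989,  0.22176082]), 'orientation': array([[-4.62197159e-04,  9.46745848e-01,  3.21981500e-01],
       [ 1.32413637e-03,  3.21981832e-01, -9.46744922e-01],
       [-9.99999017e-01, -1.12353985e-05, -1.40243970e-03]]), 'ft_force': array([-0.10578609,  0.44488356,  1.19543282]), 'wrist_torque': array([ 0.01635434, -0.01086898, -0.04282531]), 'opening': 0.08687414161004176}
top [[464.0, 0.0, 275.4], [0.0, 464.0, 200.8], [0.0, 0.0, 1.0]] [[-0.006, -0.986, 0.166, 0.406], [-1.0, 0.01, 0.026, -0.004], [-0.027, -0.166, -0.986, 0.895], [0.0, 0.0, 0.0, 1.0]]
top lid_mid 0.83 [300.6, 262.5] 1443
top lid_mid 0.78 [151.7, 214.8] 1366
top lid_mid 0.63 [231.7, 137.7] 1237
top spatula_grip 0.69 [335.1, 211.0] 1865
top lid_b 0.96 [217.9, 251.8] 1377
top lid_b 0.83 [229.5, 193.2] 1324
side [[511.2, 0.0, 269.6], [0.0, 511.2, 207.9], [0.0, 0.0, 1.0]] [[-0.676, -0.49, 0.55, 0.08], [-0.736, 0.456, -0.5, 0.466], [-0.005, -0.743, -0.669, 0.67], [0.0, 0.0, 0.0, 1.0]]
side lid_mid 0.88 [191.2, 220.6] 1096
side lid_mid 0.68 [175.3, 315.1] 1819
side spatula_grip 0.67 [334.6, 209.7] 1747
side spatula_grip 0.6 [267.7, 305.2] 1607
side lid_b 0.74 [227.7, 263.3] 1304
side lid_b 0.61 [265.8, 304.9] 1682
```

View pics/top0.png

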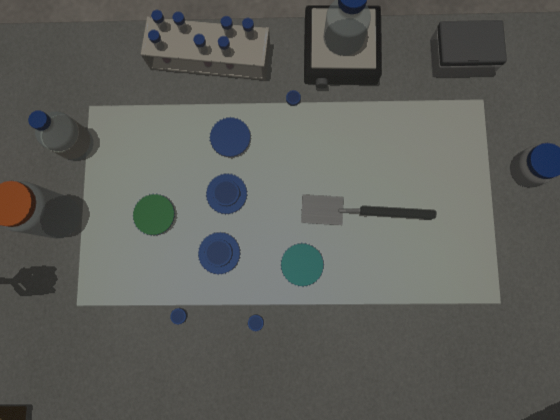

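View pics/side0.png

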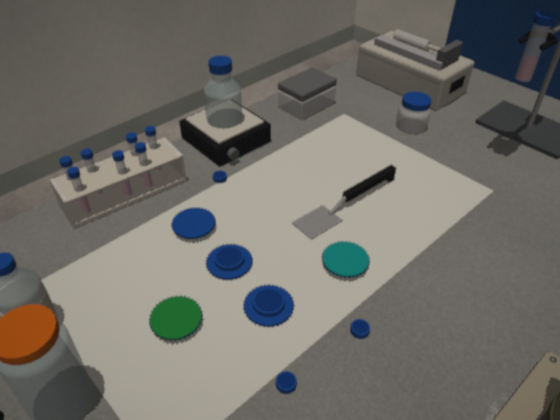

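The three blue candidates in the top image are (230,137), (226,193) and (219,253). The last two show plugs, so they are lid_b and lid_c. The plain disc at (230,137) is the target. The green disc at (154,215) and the turquoise one at (302,265) are decoys. The spatula's handle spans (360,211) to (436,214), with its blade at (322,209).

```bash
cat > h.py <<'E'
from cell import robot, vision
import cv2, numpy as np
def ray(c,px,z):
    i=vision.camera_info(c);K=i["camera_matrix"];T=i["world_from_camera"]
    d=T[:3,:3]@np.linalg.inv(K)@np.array([px[0],px[1],1.]);o=T[:3,3]
    return o+d*(z-o[2])/d[2]
def topo(c,mask,z):   # mask outline -> plane z
    cs,_=cv2.findContours(mask.astype(np.uint8),cv2.RETR_EXTERNAL,cv2.CHAIN_APPROX_NONE)
    k=max(cs,key=cv2.contourArea)[:,0]
    return np.array([ray(c,p,z)[:2] for p in k])
def crop(c,im,x0,y0,x1,y1,f,name):
    cv2.imwrite(name,cv2.resize(im[y0:y1,x0:x1,::-1],None,fx=f,fy=f,interpolation=cv2.INTER_CUBIC))
def rect(c,m,z):
    P=topo(c,m,z)*1000
    return cv2.minAreaRect(P.astype(np.float32)),P
E
python3 - <<'E'
from h import *
im=vision.read_camera("top")
crop("top",im,180,95,460,290,2.8,"pics/c1.png")
b=(im[:,:,2].astype(int)-im[:,:,0]>40)&(im[:,:,2].astype(int)-im[:,:,1]>30)
n,l,st,ce=cv2.connectedComponentsWithStats(b.astype(np.uint8))
for k in range(1,n):
    if 800<st[k,4]:
        z=.016 if abs(ce[k][1]-137)<15 else .006
        P=topo("top",l==k,z)*1000
        (cx,cy),r=cv2.minEnclosingCircle(P.astype(np.float32)); print("blue",ce[k].round(1),st[k],"world",ray("top",ce[k],z-.002).round(4),cx,cy,r)
d=vision.cut_out("spatula_grip","top")[0]["pixels"]
# handle: dark pixels
g=im.max(2)<75
g[:, :345]=0; g[:190]=0; g[235:]=0; g[:,445:]=0
n,l,st,ce=cv2.connectedComponentsWithStats(g.astype(np.uint8));k=1+st[1:,4].argmax()
print(st[k],ce[k],rect("top",l==k,.034)[0])
bl=d.copy();bl[:,345:]=0
print("blade",rect("top",bl,.0025)[0]); ys,xs=np.where(bl);print(xs.min(),xs.max(),ys.min(),ys.max())
im=vision.read_camera("side")
b=(im[:,:,2].astype(int)-im[:,:,0]>40)&(im[:,:,2].astype(int)-im[:,:,1]>30)
n,l,st,ce=cv2.connectedComponentsWithStats(b.astype(np.uint8))
for k in range(1,n):
    if 800<st[k,4]: print("side",ce[k].round(1),st[k],ray("side",ce[k],.012).round(4))
E
```

```text
blue [229.6 136.7] [ 210  118   40   38 1128] world [0.6835 0.1087 0.014 ] 683.3515625 108.59527587890625 38.625423431396484
blue [546.3 159.7] [531 144  29  33 811] world [ 0.6314 -0.5088  0.004 ] 630.5087890625 -510.9999694824219 33.5618782043457
[349 206  87  14 715] [396.91888112 212.34545455] ((527.2113037109375, -198.77993774414062), (158.9233856201172, 18.3885555267334), 85.53136444091797)
blade ((539.0896606445312, -72.71122741699219), (82.68331909179688, 57.1449089050293), 86.01101684570312)
301 344 194 224
side [193.1 222.7] [ 172  208   43   30 1000] [0.687 0.107 0.012]
side [228.8 261.2] [ 207  245   45   34 1210] [0.5669 0.1192 0.012 ]
side [268.2 305.1] [ 244  285   49   41 1551] [0.4519 0.1323 0.012 ]
```

View pics/c1.png

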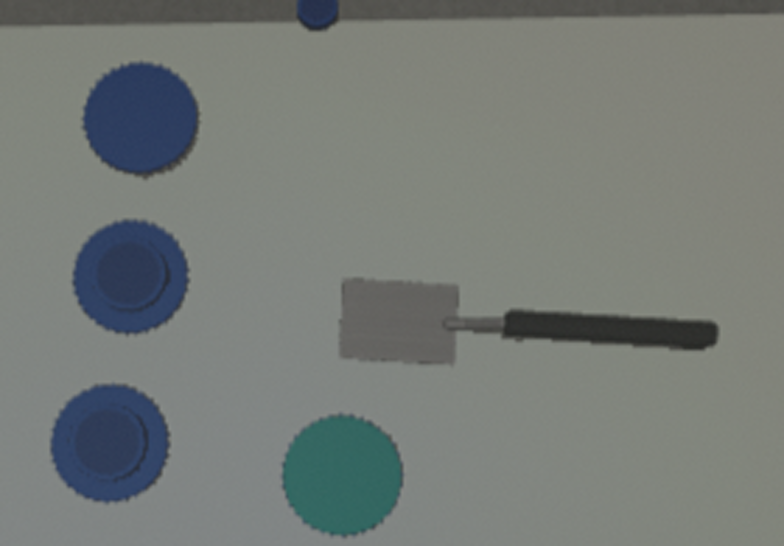

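>>> play_rows(targets=[10,55,-34,-0.15,20,110,-68,-0.3,20,165,-102,-0.45,20,215,-136,-0.58,20,219,-137,-0.58], hand=-1)

```text
time: 1.18
position: [0.3678, -0.3876, 0.2031]
orientation: [[0.001, 0.609, 0.793], [0.0, 0.793, -0.609], [-1.0, 0.001, 0.001]]
ft_force: [-0.2, -1.5, -0.5]
opening: 0.0869
```

```bash
cat >> h.py <<'E'
def go(p,ang=None):   # needed shift for TCP p (m), tool-z heading ang deg
    s=robot.read_state();R=s["orientation"];d=R.T@(np.array(p)-s["position"])*1000
    a=np.degrees(np.arctan2(R[1,2],R[0,2]))
    print("t",round(s["time"],2),"pos",s["position"].round(4),"zang",round(a,2),"tilt",R[2,0].round(4),"open",round(s["opening"],4),"F",s["ft_force"].round(2))
    print("shift",d.round(1),"roll",None if ang is None else round(-np.radians((ang-a+180)%360-180),3))
E
python3 -c "
from h import *
go([.5285,-.191,.10],-4.6)"
```

```text
t 1.18 pos [ 0.3678 -0.3876  0.2031] zang -37.5 tilt -1.0 open 0.0869 F [-0.19 -1.49 -0.5 ]
shift [103.3 253.7   7.8] roll -0.574
```

>>> play_rows(targets=[20,60,2,-0.15,40,120,4,-0.3,60,180,6,-0.45,80,235,8,-0.574,103,254,8,-0.574])

```text
time: 1.8
position: [0.5292, -0.1934, 0.0992]
orientation: [[0.002, 0.084, 0.996], [0.001, 0.996, -0.084], [-1.0, 0.001, 0.001]]
ft_force: [-1.0, -1.2, -0.1]
opening: 0.0874
```

```bash
python3 -c "
from h import *
go([.5285,-.191,.006],-4.6)
im=vision.read_camera('top');crop('t',im,270,130,470,280,4,'pics/c2.png')
im=vision.read_camera('side');crop('t',im,270,100,470,250,4,'pics/s2.png')"
```

```text
t 1.8 pos [ 0.5292 -0.1934  0.0992] zang -4.83 tilt -1.0 open 0.0874 F [-1.04 -1.18 -0.06]
shift [93.2  2.2 -1.1] roll -0.004
```

View pics/c2.png

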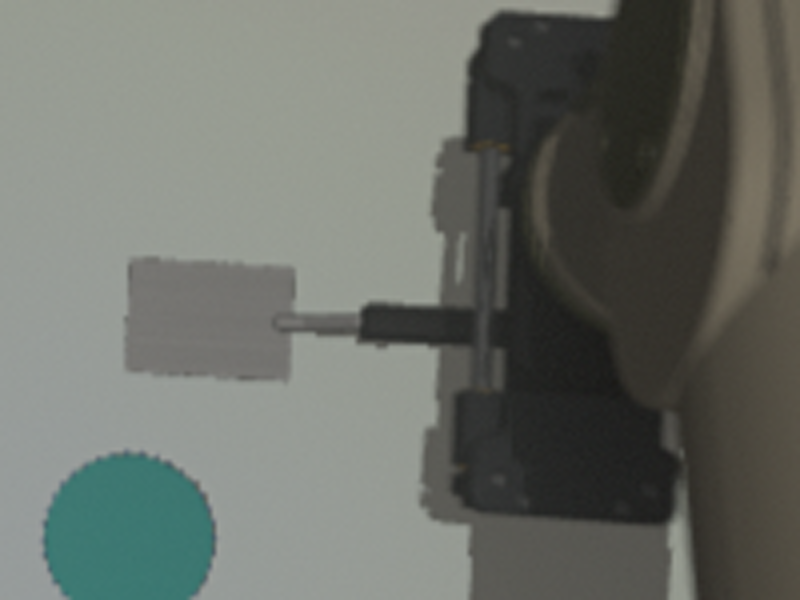

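View pics/s2.png

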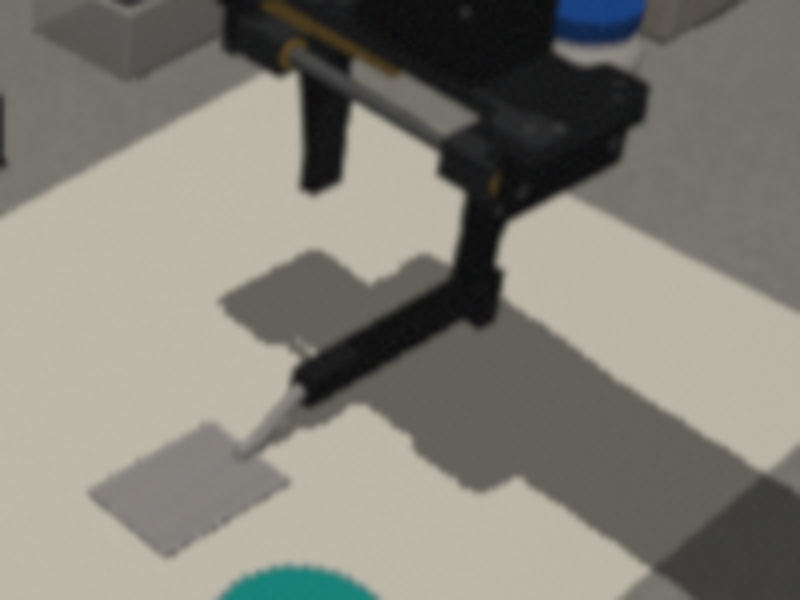

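The jaws straddle the handle in line with it, so I'll descend.

>>> play_rows(targets=[45,2,-1,0,80,2,-1,0,92,2,-1,0,92,2,-1,0])

```text
time: 2.4
position: [0.5261, -0.1953, 0.008]
orientation: [[-0.0, 0.09, 0.996], [-0.0, 0.996, -0.09], [-1.0, -0.0, -0.0]]
ft_force: [0.1, 0.1, 0.7]
opening: 0.0869
```

>>> play_rows(targets=[0,0,0,0,0,0,0,0,0,0,0,0,0,0,0,0,0,0,0,0], hand=1, force=50)

```text
time: 3.02
position: [0.5263, -0.1942, 0.0076]
orientation: [[0.0, 0.089, 0.996], [-0.0, 0.996, -0.089], [-1.0, -0.0, 0.0]]
ft_force: [-0.3, 0.1, -0.6]
opening: 0.0451
```

>>> play_rows(targets=[-3,0,0,0,-12,0,0,0,-30,0,0,0,-30,0,0,0])

```text
time: 3.52
position: [0.5277, -0.1946, 0.0398]
orientation: [[0.003, 0.089, 0.996], [-0.001, 0.996, -0.089], [-1.0, -0.001, 0.003]]
ft_force: [0.0, 0.3, -0.8]
opening: 0.0058
```

```bash
python3 -c "
from h import *
go([.5285,-.191,.036],0)
im=vision.read_camera('top');crop('t',im,200,130,470,280,2.9,'pics/c3.png')
im=vision.read_camera('side');crop('t',im,230,100,430,250,4,'pics/s3.png')"
```

```text
t 3.52 pos [ 0.5277 -0.1946  0.0398] zang -5.11 tilt -1.0 open 0.0058 F [ 0.03  0.25 -0.84]
shift [3.8 3.7 0.5] roll -0.089
```

View pics/c3.png

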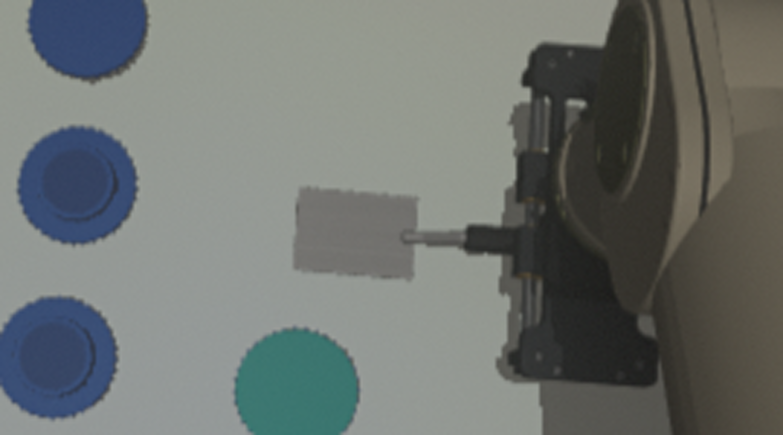

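View pics/s3.png

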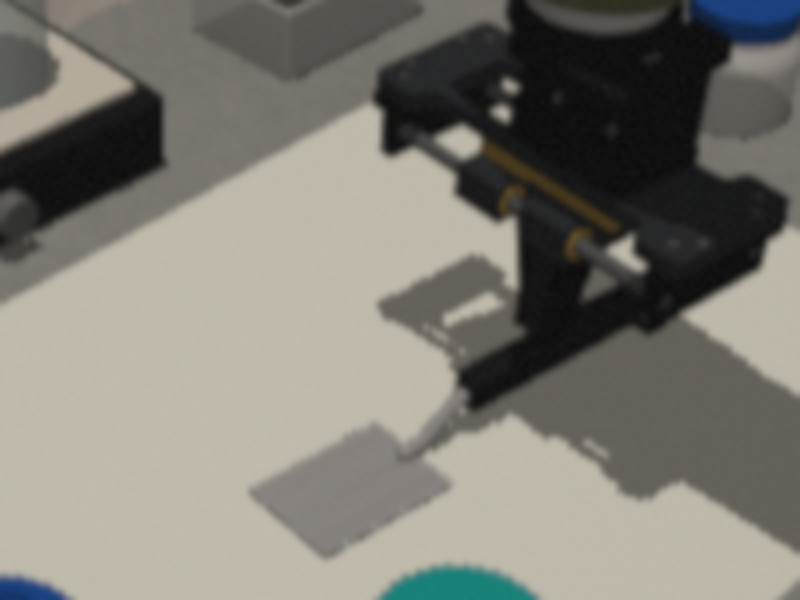

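The grasp missed because the fingers close slowly and I lifted too early. The spatula hasn't moved: its blade tip is still at about column 301. I'll reopen, go back down and wait for the jaws to close fully.

>>> play_rows(targets=[0,3,0,0,0,3,0,0,0,3,0,0,0,3,0,0,0,3,0,0], hand=-0.3)

```text
time: 4.25
position: [0.5266, -0.1913, 0.0375]
orientation: [[0.0, 0.089, 0.996], [-0.0, 0.996, -0.089], [-1.0, -0.0, 0.0]]
ft_force: [0.2, -0.1, 0.6]
opening: 0.0442
```

>>> play_rows(targets=[0,0,0,0,10,0,0,0,22,0,0,0,32,0,0,0,32,0,0,0])

```text
time: 4.88
position: [0.5258, -0.1909, 0.0043]
orientation: [[-0.002, 0.089, 0.996], [0.001, 0.996, -0.089], [-1.0, 0.001, -0.002]]
ft_force: [-0.6, -0.9, -0.6]
opening: 0.0566
```

>>> play_rows(targets=[0,0,0,0,0,0,0,0,0,0,0,0,0,0,0,0,0,0,0,0], hand=1, force=50)

```text
time: 5.5
position: [0.5267, -0.1912, 0.0057]
orientation: [[0.0, 0.089, 0.996], [-0.0, 0.996, -0.089], [-1.0, -0.0, 0.0]]
ft_force: [-0.5, 0.7, 0.3]
opening: 0.0155
```

>>> play_rows(targets=[0,0,0,0,0,0,0,0,0,0,0,0,0,0,0,0,0,0,0,0])

```text
time: 6.12
position: [0.5267, -0.1913, 0.0057]
orientation: [[0.0, 0.089, 0.996], [-0.0, 0.996, -0.089], [-1.0, -0.0, 0.0]]
ft_force: [-0.1, -0.6, 2.0]
opening: 0.0154
```

>>> play_rows(targets=[-20,0,0,0,-50,0,0,0,-60,-5,50,-0.04,-60,-10,100,-0.089,-60,-10,145,-0.089])

```text
time: 6.75
position: [0.6717, -0.2151, 0.0672]
orientation: [[0.001, 0.0, 1.0], [-0.001, 1.0, -0.0], [-1.0, -0.001, 0.001]]
ft_force: [1.1, -0.8, -0.4]
opening: 0.0158
```

```bash
cat > look.py <<'E'
from h import *
import sys
def look(n,z):
    im=vision.read_camera('top');crop('t',im,130,90,410,290,2.8,f'pics/t{n}.png')
    s=robot.read_state();p=s["position"]
    for d in vision.cut_out("spatula_grip","top")[:2]:
        m=d["pixels"].astype(np.uint8)
        print(round(d["score"],2),d["pixel"],m.sum())
        # blade: columns with width>22 px
        w=m.sum(0);c=np.where(w>20)[0]
        if len(c):
            b=m.copy();b[:,:c.min()-1]=0;b[:,c.max()+1:]=0
            r,P=rect("top",b>0,z);print("blade",r,"minus tcp",np.array(r[0])-p[:2]*1000,"maxy",P[:,1].max()-p[1]*1000)
    im=vision.read_camera('side');crop('t',im,130,120,400,310,2.9,f'pics/s{n}.png')
E
python3 -c "
from look import *
go([.6845,-.14,.066],0)
look(4,.063)
go([.6845,-.14,.066],0)"
```

```text
t 6.75 pos [ 0.6717 -0.2151  0.0672] zang -0.03 tilt -1.0 open 0.0158 F [ 1.08 -0.83 -0.45]
shift [ 1.1 75.1 12.8] roll -0.0
0.88 [341.9, 132.3] 1610
blade ((671.4888916015625, -95.06846618652344), (80.2644271850586, 59.80379104614258), 89.2411117553711) minus tcp [ -4.07785143 118.76481522] maxy 159.21352467553555
t 6.9 pos [ 0.6715 -0.2132  0.0658] zang 0.06 tilt -1.0 open 0.0155 F [-0.87 -0.08 -1.28]
shift [-0.1 73.2 13.1] roll 0.001
```

View pics/t4.png

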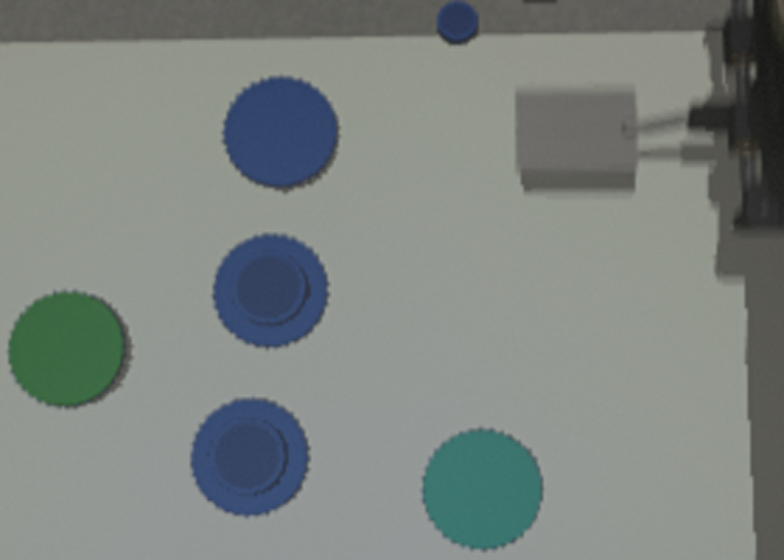

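View pics/s4.png

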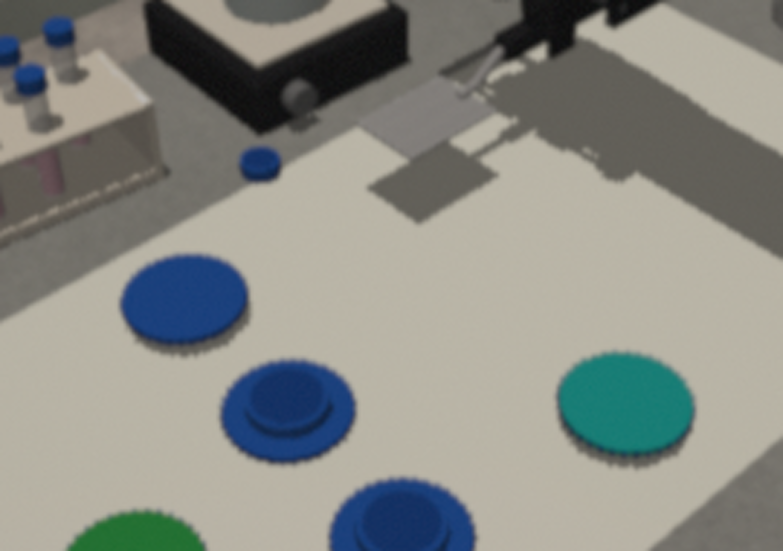

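>>> play_rows(targets=[0,45,13,0,5,80,13,0,30,93,13,0,50,93,13,0,57,93,13,0])

```text
time: 7.52
position: [0.6818, -0.1227, 0.0074]
orientation: [[-0.002, 0.001, 1.0], [-0.001, 1.0, -0.001], [-1.0, -0.001, -0.002]]
ft_force: [-0.2, -0.6, -0.8]
opening: 0.0155
```

>>> play_rows(targets=[0,0,0,0,0,0,0,0])

```text
time: 7.78
position: [0.6836, -0.122, 0.0095]
orientation: [[0.001, 0.001, 1.0], [-0.0, 1.0, -0.001], [-1.0, -0.0, 0.001]]
ft_force: [0.0, -0.5, -0.7]
opening: 0.0152
```

```bash
python3 -c "
from look import *
go([.6845,-.08,.0085],0)
look(5,.006)
go([.6845,-.08,.0085],0)"
```

```text
t 7.78 pos [ 0.6836 -0.122   0.0095] zang -0.06 tilt -1.0 open 0.0152 F [ 0.02 -0.46 -0.7 ]
shift [ 1.  42.   0.9] roll -0.001
0.9 [286.5, 136.2] 1206
blade ((682.8469848632812, -0.8894424438476562), (75.53987121582031, 55.73225021362305), 89.2481460571289) minus tcp [ -0.80017156 120.77273487] maxy 158.6763177891727
t 7.92 pos [ 0.6835 -0.1214  0.0093] zang -0.02 tilt -1.0 open 0.0156 F [-0.38 -0.56 -1.15]
shift [ 0.8 41.4  1. ] roll -0.0
```

View pics/t5.png

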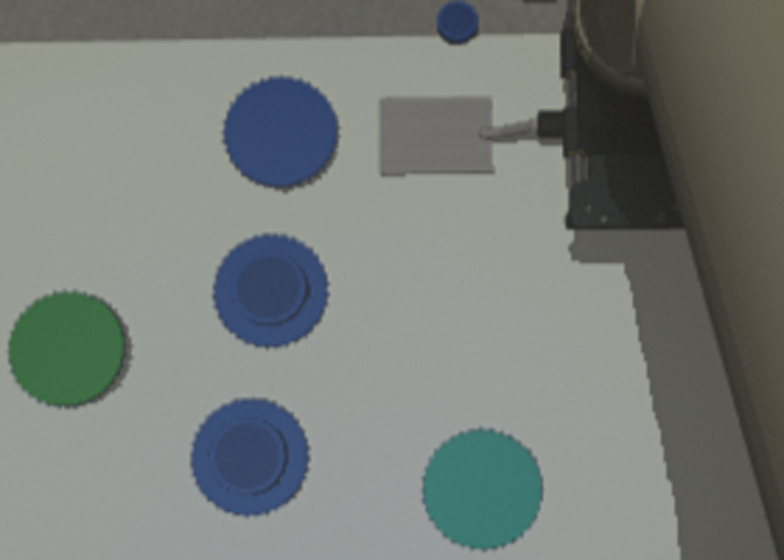

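View pics/s5.png

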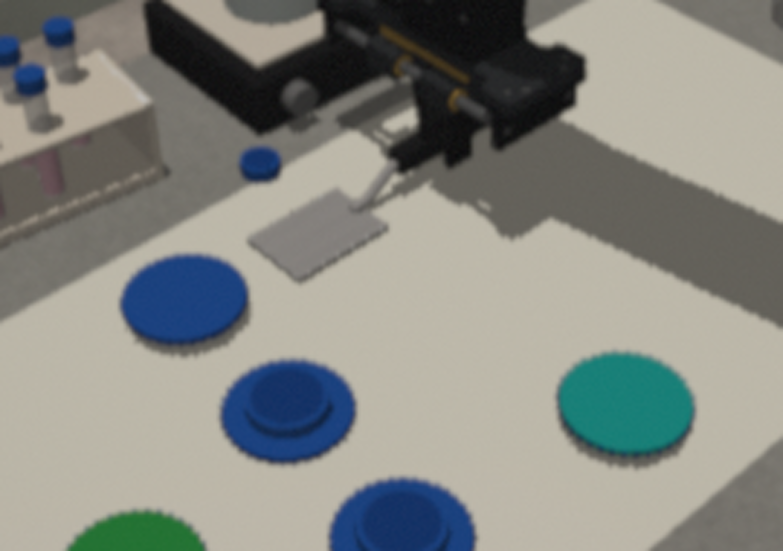

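The blade is level and just above the bench, facing the rim. Next I'll insert it.

>>> play_rows(targets=[1,10,1,0,1,20,1.5,0,1,30,1.5,0,1,38,1.5,0,1,41,1.5,0])

```text
time: 8.55
position: [0.6846, -0.079, 0.0076]
orientation: [[0.0, -0.001, 1.0], [0.0, 1.0, 0.001], [-1.0, 0.0, 0.0]]
ft_force: [0.6, -0.0, -1.1]
opening: 0.0152
```

>>> play_rows(targets=[0,0,0,0])

```text
time: 8.68
position: [0.6846, -0.08, 0.0076]
orientation: [[0.0, -0.0, 1.0], [-0.0, 1.0, 0.0], [-1.0, -0.0, 0.0]]
ft_force: [0.0, -0.1, -2.0]
opening: 0.0155
```

```bash
python3 -c "
from look import *
go([.6845,-.08,.0085],0)
look(6,.006)
go([.6845,-.08,.0085],0)"
```

```text
t 8.68 pos [ 0.6846 -0.08    0.0076] zang 0.01 tilt -1.0 open 0.0155 F [ 0.01 -0.09 -2.03]
shift [-0.9 -0.  -0.1] roll 0.0
0.96 [269.7, 137.7] 1138
blade ((683.2137451171875, 36.16074752807617), (70.06568145751953, 55.80913543701172), 89.50569152832031) minus tcp [ -1.39504174 116.55855801] maxy 151.36438837426715
t 8.82 pos [ 0.6846 -0.0807  0.0075] zang -0.04 tilt -1.0 open 0.0153 F [ 0.23 -0.87 -0.3 ]
shift [-1.   0.7 -0.1] roll -0.001
```

View pics/t6.png

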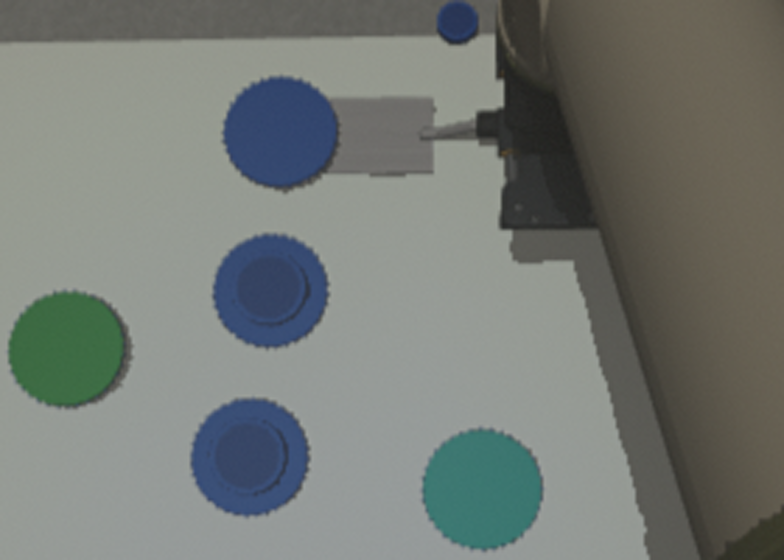

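View pics/s6.png

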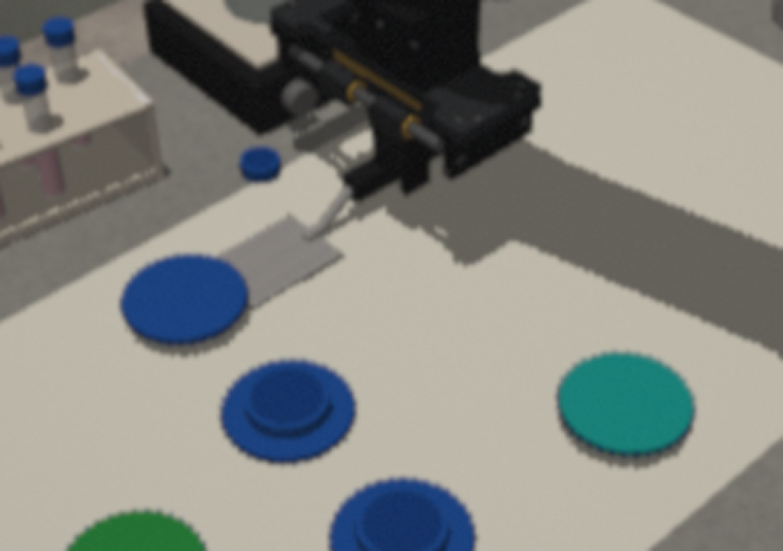

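The blade is 11–12 mm under the rim and the lid hasn't moved. I'll lift along the lid's arc.

>>> play_rows(targets=[-6,0,0,0,-12,2,0,0,-18,5,0,0,-27,11,0,0,-35,18,0,0])

```text
time: 9.45
position: [0.6848, -0.0614, 0.0435]
orientation: [[0.001, -0.0, 1.0], [0.0, 1.0, 0.0], [-1.0, 0.0, 0.001]]
ft_force: [-0.2, 0.4, -1.2]
opening: 0.0154
```

>>> play_rows(targets=[0,0,0,0])

```text
time: 9.57
position: [0.6852, -0.0607, 0.0437]
orientation: [[0.002, -0.001, 1.0], [0.0, 1.0, 0.001], [-1.0, 0.0, 0.002]]
ft_force: [0.1, -0.2, -0.9]
opening: 0.0154
```

```bash
python3 -c "
from look import *
look(7,.04)
go([.6845,-.08,.0085],0)"
```

```text
0.72 [257.1, 128.5] 1214
blade ((683.002685546875, 55.75156784057617), (71.4906234741211, 58.08793258666992), 89.71023559570312) minus tcp [ -1.81455269 117.19018379] maxy 152.796982559586
0.59 [217.0, 252.3] 1333
blade ((453.4231262207031, 124.4547119140625), (73.54469299316406, 66.71076965332031), 0.48957064747810364) minus tcp [-231.39411202  185.89332787] maxy 219.3754156790239
t 9.72 pos [ 0.6844 -0.0622  0.0422] zang -0.0 tilt -1.0 open 0.0156 F [-0.7   0.19 -1.33]
shift [ 33.7 -17.8   0.1] roll -0.0
```

View pics/t7.png

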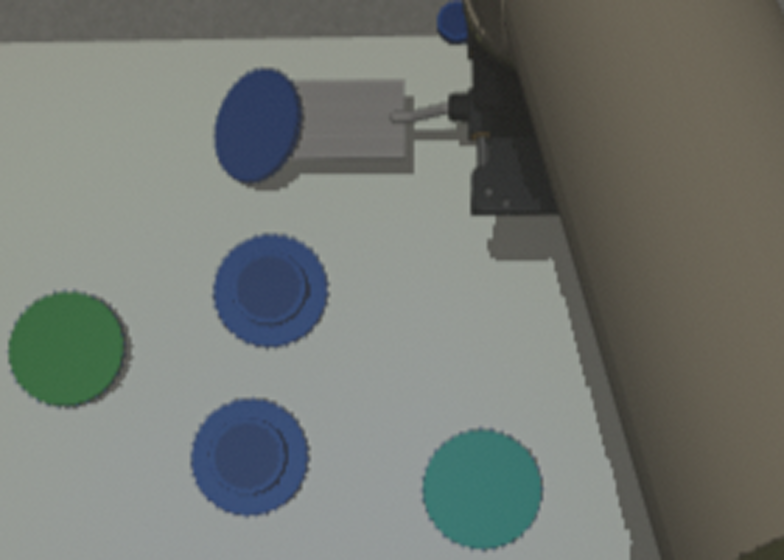

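View pics/s7.png

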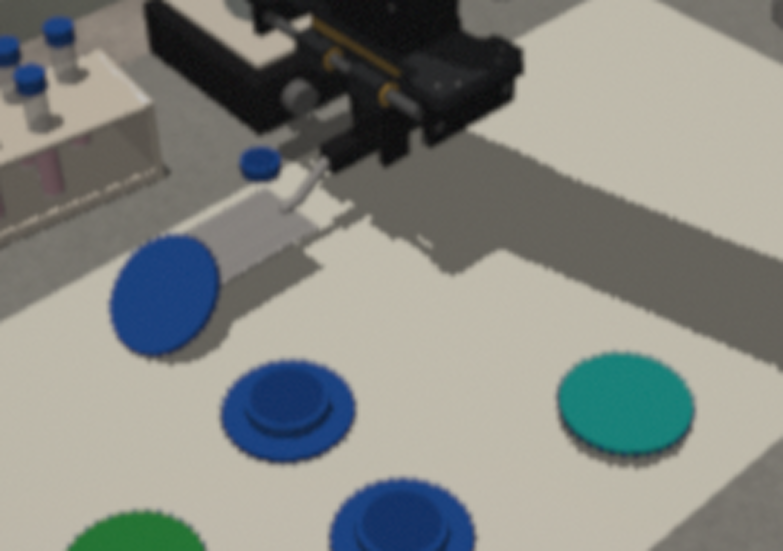

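The lid is at about 40° on the blade, with its far rim on the bench. I'll continue past upright.

>>> play_rows(targets=[-14,12,0,0,-26,27,0,0,-33,44,0,0,-35,58,0,0,-36,76,0,0])

```text
time: 10.35
position: [0.6845, 0.0149, 0.0785]
orientation: [[-0.0, 0.0, 1.0], [-0.0, 1.0, -0.0], [-1.0, -0.0, -0.0]]
ft_force: [-0.3, 0.1, -1.2]
opening: 0.0155
```

```bash
python3 -c "
from look import *
look(8,.07)
go([.6845,-.08,.0085],0)"
```

```text
0.65 [214.4, 128.2] 1360
blade ((686.107666015625, 136.40744018554688), (79.74312591552734, 56.28540802001953), 89.21257019042969) minus tcp [  1.91626472 117.53665998] maxy 157.20557224929564
t 10.5 pos [0.6843 0.0158 0.0783] zang 0.13 tilt -1.0 open 0.0155 F [-0.41 -0.92 -0.71]
shift [ 69.7 -95.8  -0. ] roll 0.002
```

View pics/t8.png

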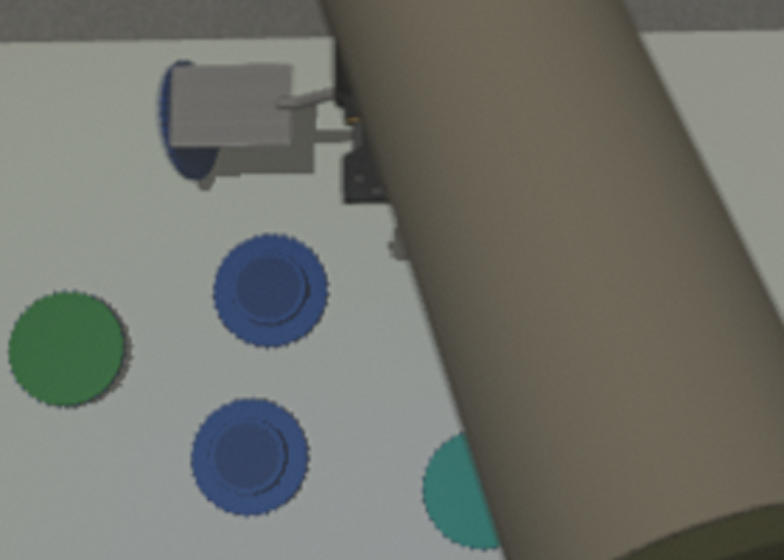

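View pics/s8.png

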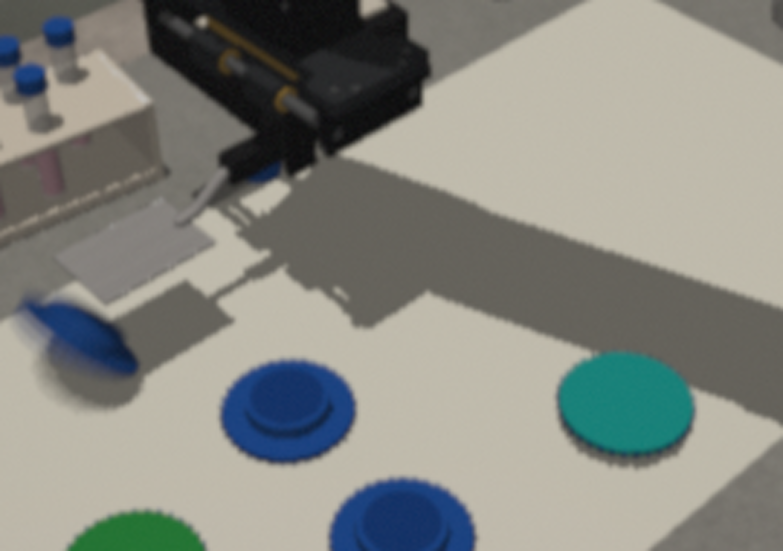

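The lid is toppling over. I'll hold still and look again.

>>> play_rows(targets=[-10,0,0,0,-20,-10,0,0,-20,-30,0,0,-20,-50,0,0,-20,-60,0,0])

```text
time: 11.12
position: [0.6843, -0.0494, 0.0981]
orientation: [[-0.001, 0.003, 1.0], [-0.001, 1.0, -0.003], [-1.0, -0.001, -0.001]]
ft_force: [0.7, 0.4, -1.4]
opening: 0.0155
```

```bash
python3 -c "
from look import *
look(9,.09)
go([.60,-.22,.0957],0)"
```

```text
0.96 [246.7, 122.1] 1424
blade ((685.7710571289062, 71.90377807617188), (57.9500732421875, 78.62662506103516), 0.7569161653518677) minus tcp [  1.43017185 122.12025571] maxy 161.43280801655862
t 11.28 pos [ 0.6844 -0.0468  0.0983] zang -0.07 tilt -1.0 open 0.0157 F [ 0.46  0.71 -2.36]
shift [   2.6 -173.3  -84.2] roll -0.001
```

View pics/t9.png

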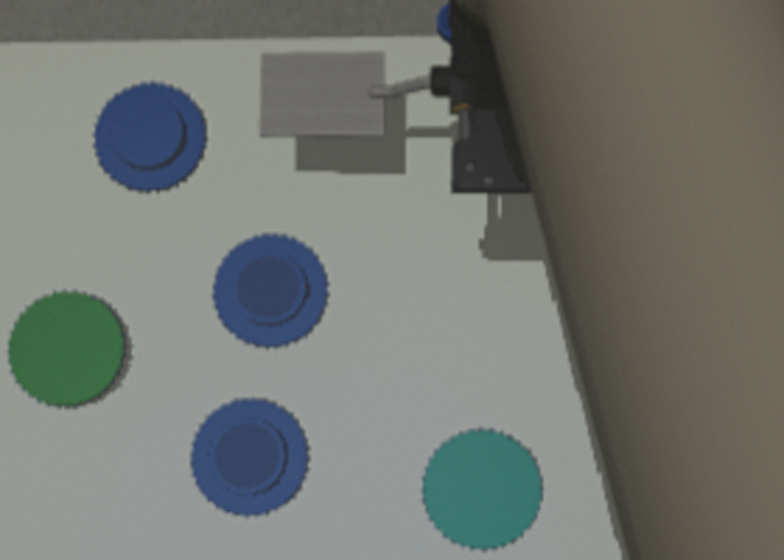

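View pics/s9.png

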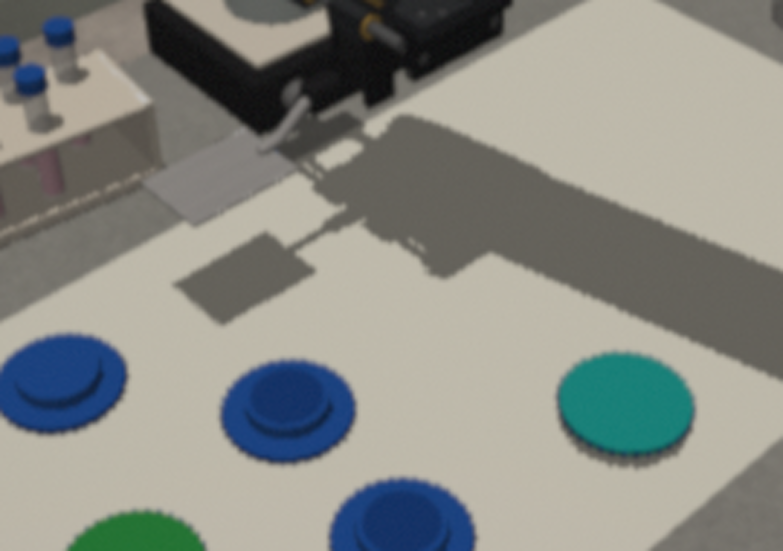

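The lid has turned over, plug up. I'll retreat and lay the spatula on the clear area to the right.

>>> play_rows(targets=[0,-40,-20,0,0,-80,-42,0,0,-125,-65,0,0,-165,-84,0,0,-173,-84,0])

```text
time: 11.9
position: [0.5991, -0.2223, 0.0985]
orientation: [[-0.001, 0.004, 1.0], [-0.002, 1.0, -0.004], [-1.0, -0.002, -0.001]]
ft_force: [-0.4, 0.5, -0.6]
opening: 0.0157
```

>>> play_rows(targets=[30,0,0,0,60,0,0,0,80,0,0,0,87,0,0,0,87,0,0,0])

```text
time: 12.52
position: [0.601, -0.2186, 0.0118]
orientation: [[0.0, -0.001, 1.0], [0.0, 1.0, 0.001], [-1.0, 0.0, 0.0]]
ft_force: [0.6, -0.4, -1.2]
opening: 0.0157
```

```bash
python3 -c "
from look import *
look(10,.005)
go([.60,-.22,.006],0)"
```

```text
0.81 [340.5, 176.0] 1424
blade ((599.787109375, -98.97286224365234), (80.26721954345703, 56.15448760986328), 88.87317657470703) minus tcp [ -1.54583072 119.87407842] maxy 160.4834266293382
t 12.68 pos [ 0.6014 -0.2192  0.0127] zang 0.0 tilt -1.0 open 0.0156 F [ 0.84 -0.33 -0.34]
shift [ 6.7 -0.8 -1.4] roll 0.0
```

View pics/t10.png

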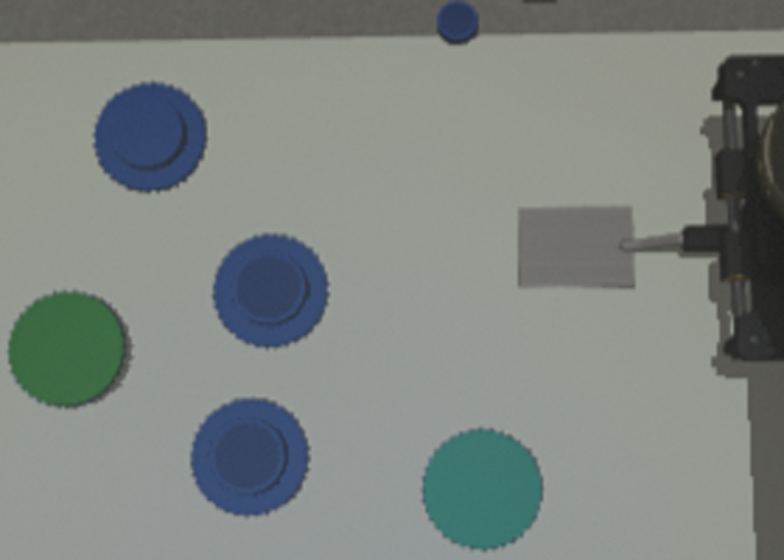

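View pics/s10.png

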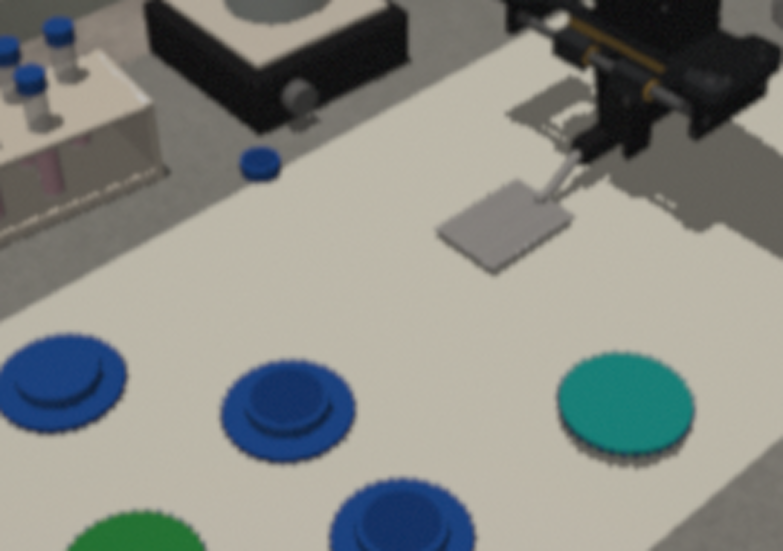

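Only about 6 mm remain above the bench, so I'll lower the spatula and release it.

>>> play_rows(targets=[3,0,0,0,6,0,0,0,6.5,0,0,0,6.5,0,0,0])

```text
time: 13.18
position: [0.6008, -0.2192, 0.0057]
orientation: [[0.0, 0.0, 1.0], [-0.0, 1.0, -0.0], [-1.0, -0.0, 0.0]]
ft_force: [-2.2, 0.4, 5.1]
opening: 0.0152
```

>>> play_rows(targets=[0,0,0,0,0,0,0,0,0,0,0,0,0,0,0,0,0,0,0,0], hand=-0.3)

```text
time: 13.8
position: [0.6006, -0.219, 0.005]
orientation: [[0.0, 0.0, 1.0], [0.0, 1.0, -0.0], [-1.0, 0.0, 0.0]]
ft_force: [1.0, 0.5, -0.3]
opening: 0.0534
```

>>> play_rows(targets=[0,0,0,0,-15,0,0,0,-40,0,0,0,-80,0,0,0,-120,0,0,0])

```text
time: 14.42
position: [0.6007, -0.2189, 0.1274]
orientation: [[0.001, -0.0, 1.0], [-0.0, 1.0, 0.0], [-1.0, -0.0, 0.001]]
ft_force: [0.8, 1.1, -0.5]
opening: 0.0563
```

>>> play_rows(targets=[0,-60,0,0,0,-110,0,0,0,-150,0,0,0,-150,0,0])

```text
time: 14.92
position: [0.5991, -0.3736, 0.1257]
orientation: [[-0.0, 0.006, 1.0], [-0.002, 1.0, -0.006], [-1.0, -0.002, -0.0]]
ft_force: [-0.1, 0.1, -0.5]
opening: 0.0564
```

```bash
python3 -c "
from look import *
a=vision.read_camera('side');cv2.imwrite('pics/s11f.png',a[:,:,::-1])
look(11,.0025)
crop('a',a,110,190,250,320,5,'pics/s11c.png')
im=vision.read_camera('top');cv2.imwrite('pics/t11f.png',im[:,:,::-1])
go([.60,-.22,.006],0)
b=(im[:,:,2].astype(int)-im[:,:,0]>30)&(im[:,:,2].astype(int)-im[:,:,1]>20)
n,l,st,ce=cv2.connectedComponentsWithStats(b.astype(np.uint8))
for k in range(1,n):
    if st[k,4]>800: print(ce[k],st[k],ray('top',ce[k],.006))
"
```

```text
0.9 [349.7, 176.9] 1998
blade ((599.415283203125, -97.25126647949219), (80.47306060791016, 58.13991928100586), 88.8935317993164) minus tcp [ -1.37724682 271.4683878 ] maxy 311.57550359136906
t 15.18 pos [ 0.6013 -0.3673  0.1257] zang 0.12 tilt -1.0 open 0.0563 F [ 1.01 -0.31  0.67]
shift [119.8 147.3  -1.1] roll 0.002
[182.63438914 138.11221719] [ 164  120   39   38 1105] [0.68428888 0.20387235 0.006     ]
[225.89135802 193.31028807] [ 207  174   40   40 1215] [0.5710841 0.1156911 0.006    ]
[218.37403994 252.86866359] [ 199  233   41   41 1302] [0.45528419 0.12871798 0.006     ]
```

View pics/t11f.png

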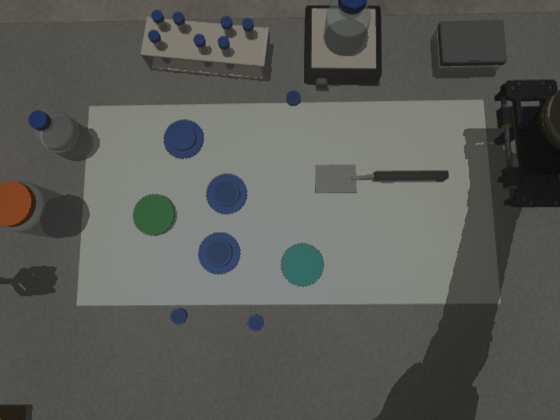

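View pics/s11f.png

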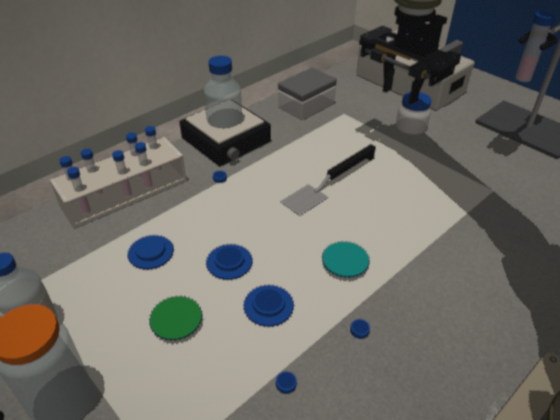

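View pics/s11c.png

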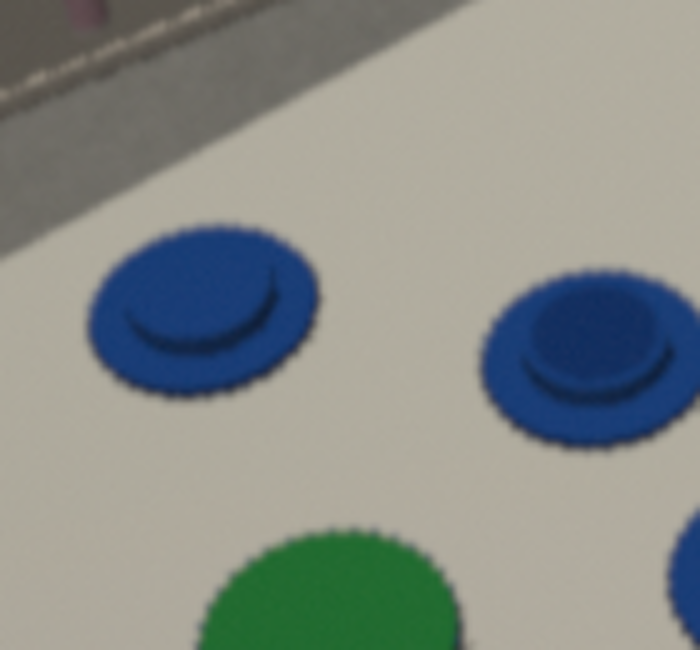

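The pictures show the flipped lid flat and plug up at (183,138), with the others still at (226,193) and (218,253). The spatula lies flat and clear at about (380,177), and the arm is away from everything. I'm handing in.

```bash
python3 -c "
from cell import robot
print(robot.close_job())"
```

```text
the job is handed in; nothing more can be done
None
```

I flipped the plug-down lid with the spatula, and it now lies flat with its plug up like the other two. I handed the job in at about 15 s; the hand-in gives no verdict.

**What I did:**
- **Grasp:** The first grasp missed because I lifted before the slow jaws had closed. The spatula stayed where it was, and the second grasp held, with the jaws stopping at 15.5 mm on the 16 mm handle.
- **Flip:** I slid the level blade about 12 mm under the rim from the −y side and lifted along the lid's arc. I paused with the lid at about 40° on the blade, then pushed on until it toppled over to +y.
- **Laying down:** I set the spatula on the bench to the right of the lids, let go and backed the arm away.

**Last checks, both cameras:**
- **Flipped lid:** It looks flat and plug up, with its centre at about (0.684, 0.204). It stayed in place from one picture to the next.
- **Other two lids:** In the top picture they are within about 1 px (2 mm) of where they started.
- **Spatula:** It lies flat on the bench. Its blade is centred near (0.599, −0.097), well away from every lid.
- **Not measured:** I judged contact forces and exact tilt only from the pictures. No check failed or disagreed apart from that first grasp.

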